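Relieve the belt tensioner of a bench polishing unit for a belt change

ROBOT

A 6-joint arm with a two-finger parallel gripper is mounted at the origin on the work surface. World frame = base frame: x ahead of the robot, y to its left, z up, the work surface at z = 0. Lengths are in m, angles in rad, forces in N, time in s.
With the tool pointing down it reaches from about 0.35 to 1 m from the base axis. Payload 7.1 kg.
Tool frame: the origin (TCP) lies at the very end of the fingers, on their centre line; the grasp point (between the pads) lies 19 mm behind it; z points along the fingers, y is the line along which they close (so a half turn about z gives the same grasp; the last joint's range is limited). The gripper opens to 85 mm and grips with 20 to 120 N. Pads are 22 mm wide; open, the fingers measure 114 mm over their backs; the gripper's body (76 mm by 85 mm) begins 54 mm behind the grasp point. The pads swing forward as they close: fully open they stand 13 mm farther back than shut.
Start: joints at [-1.234, 0.423, 1.63, -0, 1.089, -0.019], TCP at [0.218, -0.586, 0.197] pointing down, gripper open.
Joint ranges: [-3, 3], [-0.9, 2.11], [0.09, 2.58], [-1.31, 4.45], [0.11, 2.69], [-2.54, 2.54]. Speed limits (rad/s): [2.39, 2.39, 3.01, 3.14, 3.14, 3.14].

INTERFACE

Orientations are given as a rotation vector (axis times angle).
In Python, from rig import observe, viewer, sign_off, models gives the robot as it stands.
- The arm moves only by the shell command python3 -m inch 'ROWS' [OPENING] [FORCE]. ROWS is JSON, a list of rows, each a list of 2 entries, a list of its own where there are three numbers: the shift along the world's x, y, z as a fraction of full scale, then the turn, a rotation vector about the world's x, y, z as a fraction of full scale. In form: [[[dx, dy, dz], [ax, ay, az]], ...]. A call has exactly 5 rows; each row shifts and turns the commanded pose from where the row before left it; what a row does not reach is not made up. Full scale, the value 1, is 200 mm for a shift and pi rad for a turn. A row lasts 1/10 s, in which the tool goes at most 50 mm and 8.59 degrees, less where a joint would pass 70% of its speed; a pose out of reach is approached as far as the arm can. A call with a number of a shift or a turn outside -1 to 1 is refused whole. A call with a gripper value outside its range is refused whole. OPENING is the closure, from -1 (fully open) to 1 (shut), set as the call begins (- or left out, the last holds). The fingers move at their own pace and stop on an object; FORCE is the grip in N (left out, the last holds). Time passes only in rows, so rows that do not move let the fingers close, or fill a call up. It gives the time, the measured TCP pose, the force, the opening and the grip force at its end, in the units of the state.
- observe(): the state, without advancing time (a new reading comes with each control period).
- viewer.snapshot(name): name is "scene" or "top" or "wrist"; returns the picture (400x640x3 uint8, red, green, blue); there is no depth.
- viewer.camera_params(name): a dict with "camera_matrix" (3x3 intrinsics, pixels), "position" and "orientation" of the camera in the world; the wrist camera has in their place "hand_eye" (4x4, takes a point from camera to tool coordinates, whose origin is the TCP and whose axes are the flange's). Camera axes: x right, y down, z forward; pixel columns grow to the right and rows downward; lengths in m; the calibration is good to about 2 mm. A picture is of the moment at which its call begins: read the wrist's pose just before it. camera_params takes no time and is no camera call.
- sign_off(): hands the job in; it is judged then, once.
Trained networks look in the newest picture that a camera, given by its name, has taken for a name from the list of things; names that differ only in an ending like _2 or _b are one class to them, and where a whole thing is asked for, a point or a joint stands for the part that bears it (a point fixed in the world has none). Each returns a list of dicts, best first, with "conf" (0 to 1); they miss things now and then, are a little off and sometimes report something else, mostly with a low value. They report only what shows in the picture. A call takes as long as a camera call. They do not tell look-alikes from the thing itself.
- models.silhouettes(camera, query): "pixels" (400x640 bool, what is visible of it) and "bbox" ([left, top, right, bottom] in pixels, round what is visible of it).
- models.tip_of(camera, query): "centre" ([column, row] in pixels: a listed point, or the origin of a listed thing).
The state is a dict: "time_s": time; "joint_pos": joint angles; "dq": joint speeds; "tau": joint torques, N m; "ee_pos": TCP position; "tcp_rot": TCP orientation; "force": force on the tool from outside, world axes, zero at the start; "ft_torque": the same for the moment, N m; "width": opening from 0.0 (shut) to 1.0 (fully open); "gripper_force": force on a finger pad.
Only numpy, scipy, OpenCV 4.12 (cv2) and the standard library are available. Lean on these libraries where they do the work, as an engineer would, in place of code of your own. Each camera call takes 0.05 s, during which the arm holds its last target. There are 200 camera calls.

TASK

The belt drive of this bench polishing unit needs a new belt. Slide the clamp jaw all the way open and leave it open, lift the milled transport block out and set it down in the shallow steel tray, then push the sprung tensioner arm back by its upright paddle, past the ratchet click and close to its end stop. Finish while still holding the paddle there, because the arm springs back if let go; leave the jar, the mouse and the pliers alone.

Things in the scene. Friction and masses are not known exactly. Their poses are not given: they have to be found in the camera images.
- drive: The belt drive, fixed to the table: grey base plate 300 (x) by 295 (y) by 12 mm with two upright pulleys (tops at 73 mm) near its robot side, the tensioner, the clamp jaw and the block. Origin: on the table, zero of the drive coordinates given here; the plate spans x -150 to 150, y -168 to 128 mm. x points away from the robot (within 0.35 rad), y left, z up. Heights here are above the table.
- jaw (a joint): Opening of the dark steel clamp jaw, in m: 0 closed on the block (starts at 0 to 0.004), 0.045 fully open. It slides along the drive's +x, away from the robot, against about 4 N of friction and stays where it is left. Its lip overhangs the block's top by 12 mm, so that the block cannot be lifted while the jaw is closed.
- jaw_grip (a point): Centre of the upright fin on top of the jaw, by which the jaw is pinched or pushed; moves with it. The fin is 14 mm thick (drive x), 45 mm long (drive y) and 34 mm tall, from 74 to 108 mm high; under it is the lip, its top at 74 mm. Jaw closed: at drive (65, 20, 91) mm.
- block_center (a point): Centre of the loose milled aluminium transport block, 60 (x) by 34 (y) by 50 mm tall, about 0.25 kg, two dark holes in its top. It stands on the base plate (12 to 62 mm high), long side along the drive's x, at drive (10, 20) mm, between 8 mm high rims at its x ends; its y sides are free for fingers. There it stops the tensioner well before the click.
- tray: Fixed shallow steel tray, 140 mm (x) by 130 mm (y), walls 14 mm high and 4 mm thick, floor 4 mm thick; origin at the centre of its underside on the table. To the left or to the right of the drive.
- tensioner (a joint): Angle of the sprung steel tensioner arm, in rad: 0 at rest (start), 0.60 at its end stop. It grows as the paddle swings away from the robot, clockwise seen from above. At the paddle the spring pushes back with 4 N at 0 and 9 N at 0.55, the ratchet adds some 4 N (a brief jolt if fast) from 0.17 to 0.30 (crest); above 0.44 it is past the click. The pawl does not latch: let go, the arm springs back.
- pivot (a point): The tensioner's upright pivot axis at the top of the base plate, drive (-50, -70, 12) mm. The arm bar runs from here to the paddle, its top at 47 mm; 90 mm from the pivot it carries a black idler roller, 36 mm in diameter, top at 69 mm.
- paddle (a point): Upright flat steel paddle at the tensioner arm's free end, 150 mm from the pivot axis: 12 mm thick (its x, the push direction), 34 mm wide (its y, along the arm), from 47 to 92 mm high. This point is its centre, 69 mm high. Its axes turn with the arm; at joint 0 they are the drive's and it is at drive (-50, 80) mm. It is pushed on its -x face, the one towards the robot.
- jar: Bystander: a closed white jar, 60 mm in diameter and 75 mm tall, origin at the centre of its underside. It stands on the side of the drive where the tray is not.
- mouse: Bystander: a black computer mouse, 100 by 60 by 34 mm, beyond the drive's left side.
- pliers: Bystander: steel pliers lying on the table, about 140 by 54 mm and 12 mm high, beyond the drive's right side.
Not all that is in view belongs to the job. What is meant by the part that bears block_center is not purple, and is the smaller of those in its own colour. There is more than one size of the tray; the job needs the smaller.

How it is judged:
By the outcome, as a careful person would: the job done as asked, in the order asked, and still so for the second after the job is handed in, while the arm keeps its last pose, push and grip.
It also fails if it takes over 69 s, if anything falls off the work surface, if the arm or the gripper's body presses on something with over 40 N, if the wrist force passes 120 N, or if a joint passes its speed limit or range.

## Working session

There is one attempt and no reset: what is moved stays moved. The work goes in short steps, Python scripts to look and compute and a shell command to move; the robot and the scene stay as the last step left them, time stands still between calls to the robot, and variables do not carry over. Pictures are saved under pics/ and viewed, at most 10 in all, crops included, and the job is handed in when it is done.

```bash
mkdir -p pics; ls; python3 - <<'E'
from rig import observe, viewer, models
import cv2,numpy as np
print(observe())
for c in ("scene","top"):
    im=viewer.snapshot(c); cv2.imwrite(f"pics/{c}0.png",im[:,:,::-1])
    p=viewer.camera_params(c); print(c,p)
    for q in ("drive","jaw_grip","block_center","tray","pivot","paddle","jar","mouse","pliers"):
        try: print(q,[(np.round(d["centre"],1).tolist(),round(float(d["conf"]),2)) for d in models.tip_of(c,q)])
        except Exception as e: print(q,e)
E
```

```text
pics
{'time_s': 0.0, 'joint_pos': array([-1.23403647e+00,  4.23835632e-01,  1.63072197e+00, -1.26955936e-05,
        1.08862200e+00, -1.90190983e-02]), 'dq': array([-2.53018844e-05, -3.47863767e-04,  2.76286469e-04, -2.36748059e-03,
        2.04521492e-03, -5.03813060e-05]), 'tau': array([-8.33499289e-04, -5.57390177e+01, -2.81747532e+01,  5.23537506e-05,
        7.16952811e-03,  2.10411724e-05]), 'ee_pos': array([ 0.217503  , -0.5852655 ,  0.19643644]), 'tcp_rot': array([-3.09047412e+00, -5.55645613e-01,  4.11598179e-04]), 'force': array([-0.44879648,  0.87276255,  1.08653314]), 'ft_torque': array([-0.00835203, -0.02795714,  0.01095904]), 'gripper_force': 0.0, 'width': 1.0042843360289047}
scene {'camera_matrix': array([[455.49161761,   0.        , 322.20291503],
       [  0.        , 455.49161761, 197.91771004],
       [  0.        ,   0.        ,   1.        ]]), 'position': array([1.51482561, 0.28419957, 0.79811623]), 'orientation': array([-1.41125385, -1.90184793,  0.97712895])}
drive [([306.6, 230.8], 0.6)]
jaw_grip [([307.0, 212.6], 0.9), ([281.4, 209.5], 0.18)]
block_center [(
[... 233 characters left out ...]
[181.4, 241.2], 0.77)]
top {'camera_matrix': array([[386.70135952,   0.        , 323.1872828 ],
       [  0.        , 386.70135952, 204.33776652],
       [  0.        ,   0.        ,   1.        ]]), 'position': array([0.37904783, 0.01741307, 1.06126888]), 'orientation': array([-2.15779196,  2.13714175, -0.17593636])}
drive [([336.0, 201.9], 0.65)]
jaw_grip [([329.6, 171.3], 0.82), ([443.7, 148.5], 0.45)]
block_center [([254.8, 200.3], 0.88), ([307.3, 110.2], 0.79), ([331.6, 193.9], 0.54)]
tray [([421.5, 326.5], 0.9), ([454.6, 233.9], 0.58)]
pivot [([364.5, 216.9], 0.75)]
paddle [([310.0, 222.0], 0.6)]
jar [([196.9, 233.4], 0.7)]
mouse [([216.0, 140.9], 0.64)]
pliers [([442.3, 150.4], 0.63)]
```

View pics/top0.png

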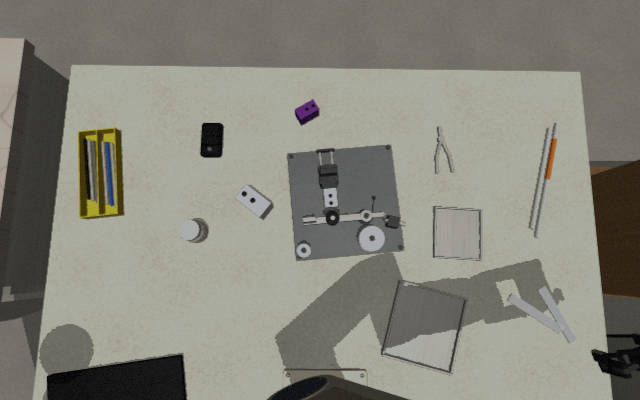

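View pics/scene0.png

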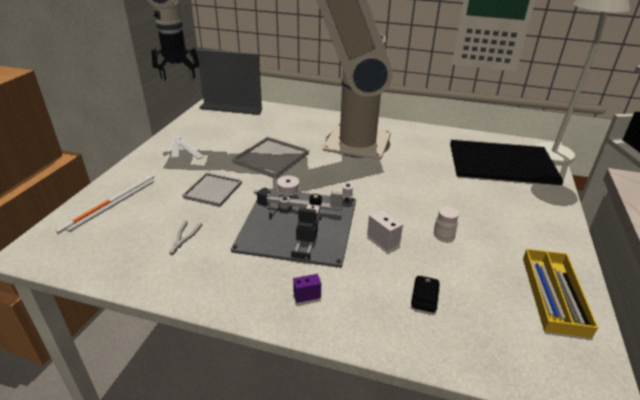

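The top view shows the plate with corners near (288,155), (391,145), (404,252) and (296,261). The block is at (331,196) with the jaw above it at (328,175), and the paddle is near (310,219). The small tray is at (457,233). The silver block at (255,201) is larger than the one in the drive and the other one is purple, so both are decoys.

```bash
cat > h.py <<'E'
import numpy as np, cv2
from scipy.spatial.transform import Rotation as R
from scipy.optimize import least_squares
from rig import observe, viewer, models
def cam(c, st=None):
    p=viewer.camera_params(c); K=np.array(p["camera_matrix"])
    if "hand_eye" in p:
        st=st or observe(); H=np.array(p["hand_eye"]); Rt=R.from_rotvec(st["tcp_rot"]).as_matrix()
        return K, Rt@H[:3,:3], np.array(st["ee_pos"])+Rt@H[:3,3]
    return K, R.from_rotvec(p["orientation"]).as_matrix(), np.array(p["position"])
def ray(cm,px,z):
    K,Rm,t=cm; d=Rm@np.linalg.solve(K,[px[0],px[1],1]); return t+d*(z-t[2])/d[2]
def proj(cm,P):
    K,Rm,t=cm; q=(np.atleast_2d(P)-t)@Rm@K.T; return q[:,:2]/q[:,2:]
def d2w(pose,P):
    P=np.atleast_2d(np.array(P,float)); c,s=np.cos(pose[2]),np.sin(pose[2])
    return np.c_[pose[0]+c*P[:,0]-s*P[:,1], pose[1]+s*P[:,0]+c*P[:,1], P[:,2]]
def fit(obs,x0):  # obs: list of (cam, drive pt, px)
    return least_squares(lambda x: np.concatenate([(proj(c,d2w(x,P))[0]-px) for c,P,px in obs]),x0,loss="soft_l1")
E
python3 - <<'E'
from h import *
ct=cam("top")
m=models.silhouettes("top","drive"); print([(d["bbox"],d["conf"]) for d in m])
cs,_=cv2.findContours(m[0]["pixels"].astype(np.uint8),cv2.RETR_EXTERNAL,cv2.CHAIN_APPROX_NONE)
cn=max(cs,key=cv2.contourArea)[:,0,:]
print(cv2.boxPoints(cv2.minAreaRect(cn)))
C=[(.15,.127),(.15,-.167),(-.15,-.167),(-.15,.127)]
pxs=[(288,155),(391,145),(404,252),(296,261)]
obs=[(ct,(*a,.012),np.array(b,float)) for a,b in zip(C,pxs)]
obs+=[(ct,(.065,.02,.091),np.array([329.6,171.3])),(ct,(-.05,-.07,.045),np.array([364.5,216.9])),(ct,(-.05,.08,.069),np.array([310,222.]))]
s=fit(obs,[.4,0,0]); print(s.x, s.fun.round(1))
for t,P in dict(jaw=(.065,.02,.091),block=(.01,.02,.037),pad=(-.05,.08,.069),piv=(-.05,-.07,.012)).items(): print(t,d2w(s.x,P).round(4))
m=models.silhouettes("top","tray")
for d in m:
    cs,_=cv2.findContours(d["pixels"].astype(np.uint8),cv2.RETR_EXTERNAL,cv2.CHAIN_APPROX_NONE)
    r=cv2.boxPoints(cv2.minAreaRect(max(cs,key=cv2.contourArea)[:,0,:])); w=np.array([ray(ct,p,.014) for p in r]); print("tray",d["conf"],w.mean(0),np.linalg.norm(w[1]-w[0]),np.linalg.norm(w[2]-w[1]),w[:,:2].round(3).tolist())
print("jar",ray(ct,(196.9,233.4),0),"big block",ray(ct,(255,201),.05))
K=viewer.camera_params("wrist"); print(K)
E
```

```text
[([288.7, 147.4, 407.8, 260.6], 0.61)]
[[285.20627 152.19943]
 [397.37662 141.68347]
 [407.61667 250.91095]
 [295.44632 261.4269 ]]
[ 0.54535291 -0.03339459  0.09799517] [-0.6 -1.3  0.5  0.1  0.4 -0.1 -0.2  0.7 -0.6  2.3  1.8  0.  -0.4 -1.1]
jaw [[ 0.6081 -0.0071  0.091 ]]
block [[ 0.5533 -0.0125  0.037 ]]
pad [[0.4878 0.0413 0.069 ]]
piv [[ 0.5024 -0.108   0.012 ]]
tray 0.8 [ 0.46400682 -0.36254283  0.014     ] 0.14391025630473686 0.14244517204983884 [[0.396, -0.286], [0.539, -0.299], [0.532, -0.441], [0.389, -0.425]]
tray 0.65 [ 0.21744649 -0.26286919  0.014     ] 0.20691731905357652 0.19546279174753556 [[0.138, -0.143], [0.338, -0.195], [0.296, -0.386], [0.098, -0.328]]
tray 0.64 [ 0.50234265 -0.05247934  0.014     ] 0.22224847645131796 0.035884396984743334 [[0.516, 0.059], [0.525, -0.163], [0.489, -0.163], [0.48, 0.057]]
tray 0.5 [ 0.61934972 -0.00676337  0.014     ] 0.05380761319298062 0.06800845324184898 [[0.65, 0.024], [0.656, -0.03], [0.589, -0.037], [0.583, 0.016]]
jar [0.45781677 0.35063662 0.        ] big block [0.54120328 0.18690687 0.05      ]
{'camera_matrix': array([[284.46373921,   0.        , 321.94250483],
       [  0.        , 284.46373921, 200.25926024],
       [  0.        ,   0.        ,   1.        ]]), 'hand_eye': array([[-3.62818771e-04, -9.58072064e-01, -2.86527116e-01,
         7.35905906e-02],
       [ 9.99999853e-01, -4.62714518e-04,  2.80933746e-04,
         4.78472513e-04],
       [-4.01735030e-04, -2.86526972e-01,  9.58072092e-01,
        -1.76009230e-01],
       [ 0.00000000e+00,  0.00000000e+00,  0.00000000e+00,
         1.00000000e+00]])}
```

```bash
r='[[0.112,0.191,0.018],[0,0,-0.0055]]'; python3 -m inch '[[[0.112,0.191,0.018],[0,0,-0.0055]],[[0.112,0.191,0.018],[0,0,-0.0055]],[[0.112,0.191,0.018],[0,0,-0.0055]],[[0.112,0.191,0.018],[0,0,-0.0055]],[[0.112,0.191,0.018],[0,0,-0.0055]]]' -- 2>&1 | tail -5
```

```text
invalid input: not JSON, or not a number
```

```bash
python3 -m inch '[[[0.112,0.191,0.018],[0,0,-0.0055]],[[0.112,0.191,0.018],[0,0,-0.0055]],[[0.112,0.191,0.018],[0,0,-0.0055]],[[0.112,0.191,0.018],[0,0,-0.0055]],[[0.112,0.191,0.018],[0,0,-0.0055]]]'
```

```text
time_s: 1.6
ee_pos: [0.3303, -0.3934, 0.2155]
tcp_rot: [3.113, 0.42, 0.0]
force: [0.6, -1.4, 0.0]
width: 1.001
gripper_force: 0.0
```

```bash
python3 -m inch '[[[0.112,0.191,0.018],[0,0,-0.0055]],[[0.112,0.191,0.018],[0,0,-0.0055]],[[0.112,0.191,0.018],[0,0,-0.0055]],[[0.112,0.191,0.018],[0,0,-0.0055]],[[0.112,0.191,0.018],[0,0,-0.0055]]]'
```

```text
time_s: 2.1
ee_pos: [0.4424, -0.2022, 0.2337]
tcp_rot: [3.128, 0.286, 0.001]
force: [0.8, -0.2, 0.2]
width: 1.0
gripper_force: 0.0
```

```bash
python3 -m inch '[[[0.112,0.191,0.018],[0,0,-0.0055]],[[0.112,0.191,0.018],[0,0,-0.0055]],[[0.112,0.191,0.018],[0,0,-0.0055]],[[0.112,0.191,0.018],[0,0,-0.0055]],[[0.112,0.191,0.018],[0,0,-0.0055]]]'
```

```text
time_s: 2.6
ee_pos: [0.5545, -0.0111, 0.2516]
tcp_rot: [3.138, 0.151, 0.001]
force: [1.1, 0.1, 0.1]
width: 0.997
gripper_force: 0.0
```

```bash
cat > look.py <<'E'
from h import *
import sys
st=observe(); im=viewer.snapshot("wrist"); cv2.imwrite(f"pics/{sys.argv[1]}.png",im[:,:,::-1])
cw=cam("wrist",st); x=np.array([.5454,-.0334,.098]); obs=[]
for q,P in dict(jaw_grip=(.065,.02,.091),block_center=(.01,.02,.037),pivot=(-.05,-.07,.012),paddle=(-.05,.08,.069)).items():
    m=models.tip_of("wrist",q); e=proj(cw,d2w(x,P))[0]
    print(q,"exp",e.round(1),[(d["centre"],round(float(d["conf"]),2)) for d in m])
    m=[d for d in m if np.linalg.norm(np.array(d["centre"])-e)<35]
    if m: obs.append((cw,P,np.array(m[0]["centre"])))
s=fit(obs,x); print(s.x.round(4),s.fun.round(1))
E
python3 look.py w1
```

```text
jaw_grip exp [322.6 133.3] [([322.4, 127.0], 0.55)]
block_center exp [322.6 171.5] [([320.3, 168.7], 0.96), ([176.0, 164.5], 0.55)]
pivot exp [381.2 206.9] [([383.3, 205.1], 0.97)]
paddle exp [278.1 220.2] [([280.9, 221.0], 0.59)]
[ 0.5493 -0.0344  0.1279] [-0.3  3.5  3.   0.5 -0.  -1.9 -0.7 -1.8]
```

View pics/w1.png

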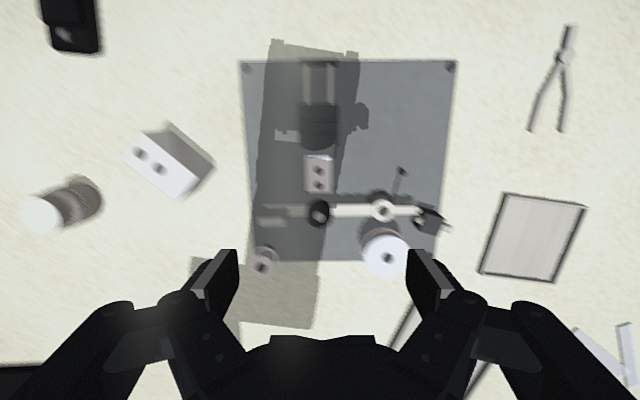

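The wrist view shows the plate's far corners at (238,60) and (457,61). The block top is at (319,175), the jaw fin at about (319,120) and the small tray at (531,237).

```bash
python3 - <<'E'
from h import *
ct=cam("top"); cw=cam("wrist")
f=lambda c,P,p:(c,P,np.array(p,float))
a=[f(ct,(.15,.128,.012),(288,155)),f(ct,(.15,-.168,.012),(391,145)),f(ct,(-.15,-.168,.012),(404,252)),f(ct,(-.15,.128,.012),(296,261)),f(ct,(.065,.02,.091),(329.6,171.3))]
b=[f(cw,(.15,.128,.012),(238,60)),f(cw,(.15,-.168,.012),(457,61)),f(cw,(.01,.02,.037),(320.3,168.7)),f(cw,(-.05,-.07,.012),(383,205)),f(cw,(.065,.02,.091),(322,127))]
for o in (a,b,a+b):
    s=fit(o,[.545,-.033,.1]);print(s.x.round(4),s.fun.round(1))
w=np.array([ray(cw,p,.014) for p in [(504,193),(587,207),(552,282),(478,272)]]);print(w.round(3),w.mean(0))
x=s.x
for t,P in dict(prepush=(.035,.02,.08),fin=(.065,.02,.091),block=(.01,.02,.037),pad=(-.05,.08,.069)).items(): print(t,d2w(x,P).round(4))
E
```

```text
[ 0.5462 -0.034   0.0956] [-0.7 -1.7  1.2 -0.1  0.8 -0.3 -0.5  0.3 -0.4  1.9]
[ 0.5483 -0.0319  0.0975] [ 1.   0.4  5.  -0.6  0.2 -0.4 -3.5 -0.8 -1.8  2.2]
[ 0.548  -0.0325  0.0975] [-1.3 -2.2  0.6 -0.8  0.4 -1.1 -0.9 -0.3 -1.   1.2  1.5  0.7  5.4 -0.3
  0.6 -0.2 -3.1 -0.6 -1.3  2.6]
[[ 0.542 -0.29   0.014]
 [ 0.532 -0.422  0.014]
 [ 0.4   -0.412  0.014]
 [ 0.406 -0.285  0.014]] [ 0.46987236 -0.35216487  0.014     ]
prepush [[ 0.5809 -0.0092  0.08  ]]
fin [[ 0.6107 -0.0063  0.091 ]]
block [[ 0.556  -0.0116  0.037 ]]
pad [[0.4904 0.0422 0.069 ]]
```

```bash
python3 -m inch '[[[0.024,0.002,-0.07],[0,0,0]],[[0.024,0.002,-0.07],[0,0,0]],[[0.024,0.002,-0.07],[0,0,0]],[[0.024,0.002,-0.07],[0,0,0]],[[0.024,0.002,-0.07],[0,0,0]]]' 1 40
```

```text
time_s: 3.35
ee_pos: [0.5778, -0.0111, 0.1794]
tcp_rot: [-3.138, -0.151, 0.002]
force: [0.1, 0.2, 0.8]
width: 0.142
gripper_force: 0.0
```

```bash
python3 -m inch '[[[0,0,-0.1],[0,0,0]],[[0,0,-0.1],[0,0,0]],[[0,0,-0.1],[0,0,0]],[[0,0,-0.1],[0,0,0]],[[0,0,-0.09],[0,0,0]]]'; python3 look.py w2
```

```text
time_s: 3.85
ee_pos: [0.5775, -0.0109, 0.0812]
tcp_rot: [-3.138, -0.152, 0.002]
force: [-0.1, -1.0, -1.0]
width: -0.002
gripper_force: 0.0
jaw_grip exp [320.1 189.4] [([317.0, 180.0], 0.97)]
block_center exp [320.7 236.7] [([317.7, 233.3], 0.8), ([76.7, 226.3], 0.65)]
pivot exp [412.4 282.2] [([412.5, 279.6], 0.9)]
paddle exp [245.2 323. ] [([248.0, 318.5], 0.66)]
[ 0.5501 -0.0319  0.1094] [ 0.2  2.   1.7 -1.7 -0.1 -2.4 -3.8  0.4]
```

View pics/w2.png

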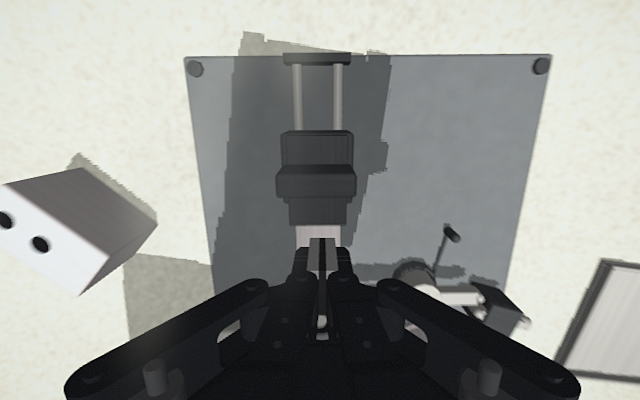

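```bash
python3 -m inch '[[[0.05,0.005,0],[0,0,0]],[[0.05,0.005,0],[0,0,0]],[[0.05,0.005,0],[0,0,0]],[[0.05,0.005,0],[0,0,0]],[[0.05,0.005,0],[0,0,0]]]'
```

```text
time_s: 4.6
ee_pos: [0.6289, -0.0057, 0.0834]
tcp_rot: [3.138, 0.152, 0.001]
force: [0.2, -0.7, 0.9]
width: -0.005
gripper_force: 0.0
```

```bash
python3 -m inch '[[[0.02,0.002,0],[0,0,0]],[[0.015,0.002,0],[0,0,0]],[[0.01,0.001,0],[0,0,0]],[[0.005,0.001,0],[0,0,0]],[[0,0,0],[0,0,0]]]'
```

```text
time_s: 5.1
ee_pos: [0.6376, -0.0046, 0.0832]
tcp_rot: [-3.138, -0.152, 0.0]
force: [-0.1, -0.3, -0.1]
width: -0.003
gripper_force: 0.0
```

```bash
python3 -m inch '[[[0.01,0.001,0],[0,0,0]],[[0.01,0.001,0],[0,0,0]],[[0.01,0.001,0],[0,0,0]],[[0.01,0.001,0],[0,0,0]],[[0.01,0.001,0],[0,0,0]]]'; python3 look.py w3
```

```text
time_s: 5.6
ee_pos: [0.648, -0.0036, 0.0833]
tcp_rot: [-3.138, -0.152, -0.0]
force: [0.1, -0.2, -0.7]
width: -0.0
gripper_force: 0.0
jaw_grip exp [321.  289.4] []
block_center exp [321.3 306.9] [([97.2, 296.5], 0.78)]
pivot exp [406.2 339.6] [([408.6, 336.3], 0.92)]
paddle exp [252.5 389.4] []
[ 0.5498 -0.0352  0.0984] [-0. -0.]
```

View pics/w3.png

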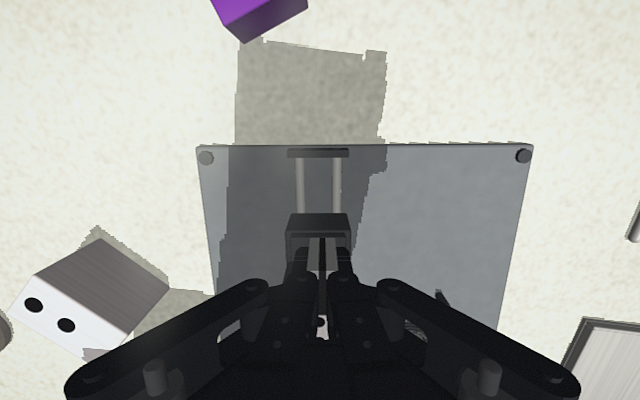

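```bash
python3 - <<'E'
from h import *
st=observe(); R3=st["tcp_rot"]
x=[.549,-.0325,.098]
for nm,p,rows in (("w2",[.5775,-.0109,.0812],[57,130,168,200,225]),("w3",[.648,-.0036,.0833],[152,213,235])):
    cw=cam("wrist",dict(ee_pos=np.array(p),tcp_rot=R3))
    for z in (.06,.074,.108): print(nm,z,[round(float(ray(cw,(320,r),z)[0]-x[0]),3) for r in rows])
    print(proj(cw,[p]), proj(cw,d2w(x,[(.065,.02,.108),(.11,.02,.108),(.11,.02,.091)])))
print(st["force"],st["ft_torque"],st["joint_pos"])
E
python3 - <<'E'
import cv2
a=cv2.imread('pics/w2.png')[20:270,220:420];b=cv2.imread('pics/w3.png')[130:380,220:420]
o=cv2.resize(cv2.hconcat([a,b]),(800,500),interpolation=cv2.INTER_CUBIC)
cv2.imwrite('pics/c3.png',cv2.convertScaleAbs(o,alpha=1.8,beta=25))
E
```

```text
w2 0.06 [0.137, 0.092, 0.067, 0.043, 0.024]
w2 0.074 [0.134, 0.093, 0.069, 0.047, 0.029]
w2 0.108 [0.128, 0.095, 0.075, 0.058, 0.043]
[[321.45605649 230.52700592]] [[318.87372081 190.66086179]
 [318.43466965 102.97458566]
 [318.78125012 104.23361152]]
w3 0.06 [0.148, 0.103, 0.086]
w3 0.074 [0.15, 0.108, 0.092]
w3 0.108 [0.154, 0.12, 0.106]
[[321.45605649 230.52700592]] [[320.05198575 300.34359127]
 [319.76574767 233.27150025]
 [319.94879627 222.57720562]]
[0.21068138 0.1166251  1.26549591] [ 0.02346906  0.05582466 -0.00680825] [-2.39974190e-02  5.93183608e-01  1.64522301e+00 -1.32456788e-05
  9.03410117e-01  1.45019762e+00]
```

View pics/c3.png

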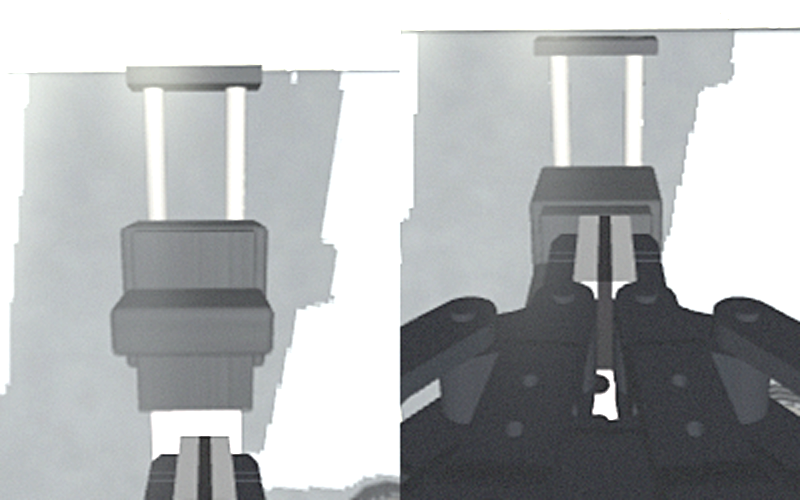

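The fingertips sit at about row 237 and the jaw body's back edge at row 213. The force is close to zero, so I can't tell what the jaw did. I'll check with the scene camera.

```bash
python3 - <<'E'
from h import *
im=viewer.snapshot("scene")[:,:,::-1]; o=cv2.resize(im[120:290,215:415],(800,680)[:2],interpolation=cv2.INTER_CUBIC)[60:640]
cv2.imwrite('pics/s4.png',cv2.convertScaleAbs(o,alpha=1.6,beta=20))
c=cam("scene"); x=[.549,-.0325,.098]
print(models.tip_of("scene","jaw_grip"), proj(c,d2w(x,[(.065,.02,.091),(.11,.02,.091)])))
E
```

```text
[{'centre': [304.6, 211.8], 'conf': 0.86}] [[306.31470802 213.52482247]
 [302.51508275 223.98469234]]
```

View pics/s4.png

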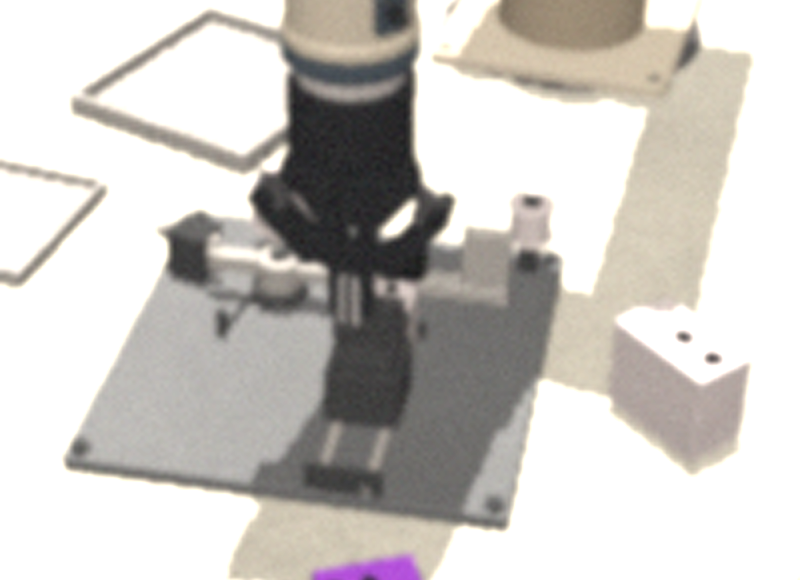

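```bash
python3 - <<'E'
from h import *
c=cam("scene"); x=np.array([.549,-.0325,.098])
print("tcp",proj(c,[(.648,-.0036,.083),(.648,-.0036,.108)]))
for n,(u,v) in dict(padlow=(350,325),bodytop_l=(335,335),bodyback_bot=(365,422),stop_top=(345,465),bodymid=(372,370)).items():
    p=(215+u/4,120+(v+60)/4)
    print(n,np.round(p,1),[(z,(np.linalg.inv([[np.cos(x[2]),-np.sin(x[2])],[np.sin(x[2]),np.cos(x[2])]])@(ray(c,p,z)[:2]-x[:2])).round(3).tolist()) for z in (.02,.035,.062,.074,.108)])
E
```

```text
tcp [[302.9173395  224.36986548]
 [302.88378777 216.51102624]]
padlow [302.5 216.2] [(0.02, [-0.013, -0.008]), (0.035, [0.006, -0.004]), (0.062, [0.041, 0.004]), (0.074, [0.057, 0.008]), (0.108, [0.1, 0.018])]
bodytop_l [298.8 218.8] [(0.02, [0.0, -0.016]), (0.035, [0.019, -0.011]), (0.062, [0.054, -0.003]), (0.074, [0.069, 0.001]), (0.108, [0.113, 0.011])]
bodyback_bot [306.2 240.5] [(0.02, [0.088, 0.025]), (0.035, [0.106, 0.029]), (0.062, [0.137, 0.036]), (0.074, [0.151, 0.039]), (0.108, [0.191, 0.047])]
stop_top [301.2 251.2] [(0.02, [0.133, 0.021]), (0.035, [0.149, 0.025]), (0.062, [0.179, 0.032]), (0.074, [0.192, 0.035]), (0.108, [0.23, 0.044])]
bodymid [308.  227.5] [(0.02, [0.034, 0.018]), (0.035, [0.052, 0.022]), (0.062, [0.085, 0.029]), (0.074, [0.1, 0.032]), (0.108, [0.142, 0.041])]
```

The views disagree, so I'll lift off and look at the jaw from above.

```bash
python3 -m inch '[[[0,0,0.15],[0,0,0]],[[-0.05,0,0.15],[0,0,0]],[[-0.1,-0.01,0.15],[0,0,0]],[[-0.15,-0.01,0.1],[0,0,0]],[[-0.15,-0.01,0.1],[0,0,0]]]' -1; python3 look.py w5; python3 - <<'E'
from h import *
cw=cam("wrist"); x=[.549,-.0325,.098]
print(proj(cw,d2w(x,[(.065,.02,.091),(.11,.02,.091)])))
m=models.silhouettes("wrist","jaw"); print([(d["bbox"],d["conf"]) for d in m])
viewer.snapshot("scene"); print(models.tip_of("scene","jaw_grip"))
E
```

```text
time_s: 6.45
ee_pos: [0.5569, -0.0097, 0.2142]
tcp_rot: [3.138, 0.152, 0.001]
force: [0.1, 0.5, -0.2]
width: 0.847
gripper_force: 0.0
jaw_grip exp [323.9 138.1] [([322.5, 132.6], 0.75)]
block_center exp [323.5 179.1] [([320.5, 172.6], 0.75), ([161.9, 170.9], 0.67)]
pivot exp [387.2 216.8] [([387.8, 215.8], 0.73)]
paddle exp [274.5 233. ] [([277.3, 227.2], 0.95)]
[ 0.5517 -0.0322  0.1035] [ 0.4 -0.8  2.5  1.7 -0.6 -3.5 -3.3  1.3]
[[323.25521544 135.86445383]
 [323.2333566   88.89468025]]
[([300.5, 106.8, 342.9, 163.0], 0.77)]
[{'centre': [307.4, 213.7], 'conf': 0.78}]
```

View pics/w5.png

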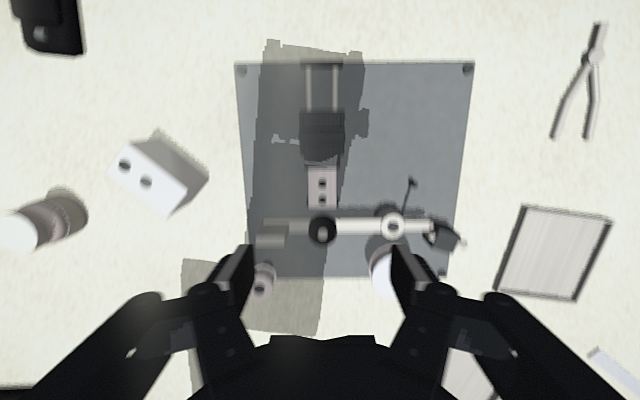

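The lifted view settles it: the jaw is still closed, with the fin at about (322,133). The fingertips passed over it, so they end higher than the TCP reading says. I'll measure that offset by touching the block top gently.

```bash
python3 -m inch '[[[0,-0.005,-0.1],[0,0,0]],[[0,0,-0.1],[0,0,0]],[[0,0,-0.1],[0,0,0]],[[0,0,-0.1],[0,0,0]],[[0,0,-0.1],[0,0,0]]]' 1 40;python3 -m inch '[[[0,0,-0.05],[0,0,0]],[[0,0,-0.05],[0,0,0]],[[0,0,-0.02],[0,0,0]],[[0,0,0],[0,0,0]],[[0,0,0],[0,0,0]]]'
```

```text
time_s: 7.35
ee_pos: [0.5579, -0.0106, 0.1114]
tcp_rot: [-3.138, -0.152, 0.002]
force: [-0.6, 0.1, -0.6]
width: 0.147
gripper_force: 0.0
time_s: 7.85
ee_pos: [0.5583, -0.0107, 0.0898]
tcp_rot: [3.138, 0.152, 0.002]
force: [0.4, -0.2, -0.0]
width: 0.0
gripper_force: 0.0
```

```bash
python3 -m inch '[[[0,0,-0.015],[0,0,0]],[[0,0,-0.015],[0,0,0]],[[0,0,-0.015],[0,0,0]],[[0,0,-0.015],[0,0,0]],[[0,0,0],[0,0,0]]]'
```

```text
time_s: 8.35
ee_pos: [0.5573, -0.0106, 0.0767]
tcp_rot: [-3.138, -0.152, 0.001]
force: [-0.5, -0.1, 0.3]
width: 0.002
gripper_force: 0.0
```

```bash
python3 -m inch '[[[0,0,-0.015],[0,0,0]],[[0,0,-0.015],[0,0,0]],[[0,0,-0.015],[0,0,0]],[[0,0,-0.015],[0,0,0]],[[0,0,0],[0,0,0]]]'
```

```text
time_s: 8.85
ee_pos: [0.5574, -0.0106, 0.0647]
tcp_rot: [-3.138, -0.152, 0.001]
force: [0.9, -0.1, -0.2]
width: 0.001
gripper_force: 0.0
```

```bash
python3 -m inch '[[[0,0,-0.01],[0,0,0]],[[0,0,-0.01],[0,0,0]],[[0,0,-0.01],[0,0,0]],[[0,0,-0.01],[0,0,0]],[[0,0,-0.01],[0,0,0]]]'
```

```text
time_s: 9.35
ee_pos: [0.5577, -0.0106, 0.0551]
tcp_rot: [3.138, 0.152, 0.0]
force: [-0.1, 0.3, -0.4]
width: -0.0
gripper_force: 0.0
```

```bash
python3 -m inch '[[[0,0,-0.01],[0,0,0]],[[0,0,-0.01],[0,0,0]],[[0,0,-0.01],[0,0,0]],[[0,0,-0.01],[0,0,0]],[[0,0,-0.01],[0,0,0]]]'
```

```text
time_s: 9.85
ee_pos: [0.5577, -0.0106, 0.0451]
tcp_rot: [3.138, 0.152, 0.0]
force: [-0.7, -0.0, -0.0]
width: -0.002
gripper_force: 0.0
```

```bash
python3 - <<'E'
from h import *
st=observe(); print(st["force"],st["ee_pos"])
im=viewer.snapshot("scene")[:,:,::-1]
cv2.imwrite('pics/s6a.png',im); 
c=cam("scene"); print(proj(c,[st["ee_pos"],st["ee_pos"]+[0,0,.025]]))
o=cv2.resize(im[150:250,240:380],(800,571),interpolation=cv2.INTER_CUBIC); cv2.imwrite('pics/s6.png',cv2.convertScaleAbs(o,alpha=1.6,beta=20))
E
```

```text
[-0.73508375 -0.01798207 -0.03630129] [ 0.55773748 -0.01061847  0.04505507]
[[310.81266587 215.46016121]
 [310.87251529 208.10007075]]
```

View pics/s6.png

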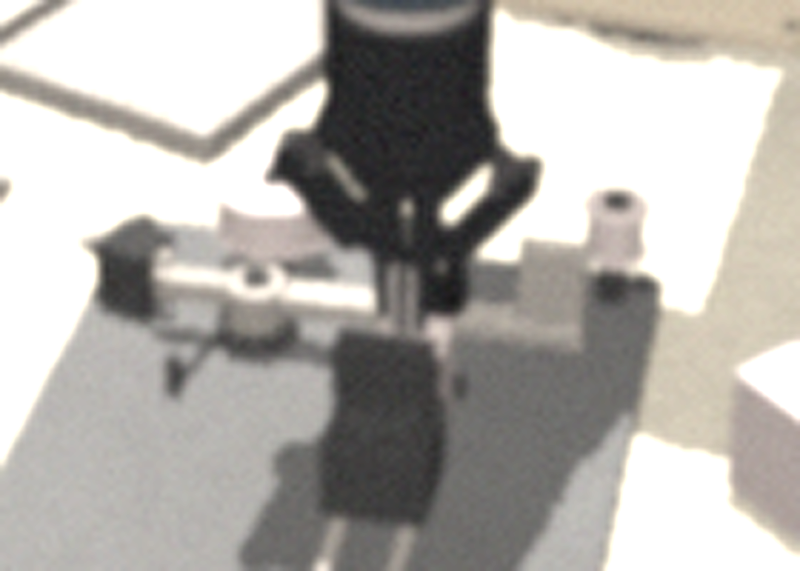

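The fingers disappear behind the fin top at about crop row 330 and look close to the block top. I'll keep probing.

```bash
python3 -m inch '[[[0,0,-0.01],[0,0,0]],[[0,0,-0.01],[0,0,0]],[[0,0,-0.01],[0,0,0]],[[0,0,-0.01],[0,0,0]],[[0,0,0],[0,0,0]]]'
```

```text
time_s: 10.4
ee_pos: [0.5575, -0.0106, 0.0369]
tcp_rot: [-3.138, -0.152, 0.001]
force: [-0.1, 0.5, 0.2]
width: 0.003
gripper_force: 0.0
```

```bash
python3 -m inch '[[[0,0,-0.005],[0,0,0]],[[0,0,-0.005],[0,0,0]],[[0,0,-0.005],[0,0,0]],[[0,0,-0.005],[0,0,0]],[[0,0,0],[0,0,0]]]'
```

```text
time_s: 10.9
ee_pos: [0.5576, -0.0106, 0.0331]
tcp_rot: [-3.138, -0.152, 0.0]
force: [-0.3, 0.1, -0.4]
width: 0.005
gripper_force: 0.0
```

```bash
python3 -m inch '[[[0,0,-0.005],[0,0,0]],[[0,0,-0.005],[0,0,0]],[[0,0,-0.005],[0,0,0]],[[0,0,-0.005],[0,0,0]],[[0,0,0],[0,0,0]]]'
```

```text
time_s: 11.4
ee_pos: [0.5576, -0.0106, 0.029]
tcp_rot: [-3.138, -0.152, 0.0]
force: [0.6, -0.4, 0.8]
width: 0.001
gripper_force: 0.0
```

```bash
python3 - <<'E'
from h import *
import numpy as np
st=observe(); im=viewer.snapshot("wrist")
cw=cam("wrist",st); x=[.549,-.0325,.098]
print(proj(cw,d2w(x,[(.04,.02,.062),(-.02,.02,.062),(.028,.02,.074),(.072,.02,.108)])).round(0).tolist())
# 'silhouette' of column strip: print grey profile near the finger tips
g=cv2.cvtColor(im,cv2.COLOR_RGB2GRAY)
for c in (300,312,316,321,326,332,342): print(c,g[170:300:5,c].tolist())
for q in ("block_center","jaw"): print(q,[(d["bbox"],d["conf"]) for d in models.silhouettes("wrist",q)])
E
```

```text
[[323.0, 203.0], [323.0, 301.0], [323.0, 233.0], [324.0, 153.0]]
300 [59, 61, 60, 49, 62, 61, 61, 62, 63, 59, 64, 60, 164, 159, 159, 165, 37, 37, 46, 35, 30, 29, 37, 31, 31, 23]
312 [60, 58, 58, 48, 59, 58, 59, 59, 59, 60, 59, 56, 171, 167, 81, 81, 82, 83, 82, 82, 97, 27, 25, 23, 25, 21]
316 [57, 58, 57, 47, 59, 59, 59, 59, 61, 58, 59, 59, 177, 173, 83, 82, 84, 82, 84, 82, 94, 100, 19, 22, 19, 22]
321 [59, 58, 57, 47, 60, 59, 58, 59, 59, 59, 60, 58, 172, 168, 22, 21, 23, 25, 21, 21, 21, 34, 34, 32, 32, 34]
326 [59, 56, 55, 47, 61, 59, 58, 57, 59, 56, 56, 56, 172, 169, 89, 79, 80, 74, 75, 72, 79, 117, 17, 24, 27, 25]
332 [58, 57, 56, 44, 59, 60, 58, 59, 59, 58, 57, 60, 176, 175, 82, 82, 82, 82, 82, 82, 99, 21, 20, 20, 20, 20]
342 [56, 56, 55, 44, 57, 60, 58, 56, 57, 58, 58, 55, 178, 175, 175, 182, 22, 25, 36, 24, 24, 22, 34, 21, 20, 22]
block_center [([288.8, 228.8, 351.3, 260.6], 0.83), ([0.0, 151.8, 117.1, 319.8], 0.81)]
jaw [([253.4, 95.5, 383.0, 228.7], 0.84)]
```

```bash
python3 -m inch '[[[0,0,-0.005],[0,0,0]],[[0,0,-0.005],[0,0,0]],[[0,0,-0.005],[0,0,0]],[[0,0,0],[0,0,0]],[[0,0,0],[0,0,0]]]'
```

```text
time_s: 12.05
ee_pos: [0.5579, -0.0106, 0.0279]
tcp_rot: [3.138, 0.152, 0.001]
force: [-5.2, 0.2, 18.1]
width: 0.002
gripper_force: 9.3
```

```bash
python3 -m inch '[[[0,0,-0.005],[0,0,0]],[[0,0,-0.005],[0,0,0]],[[0,0,-0.005],[0,0,0]],[[0,0,0],[0,0,0]],[[0,0,0],[0,0,0]]]'
```

```text
time_s: 12.55
ee_pos: [0.5581, -0.0107, 0.0277]
tcp_rot: [3.138, 0.152, 0.002]
force: [-14.8, 0.4, 49.7]
width: 0.0
gripper_force: 24.9
```

Contact comes at a reading of 0.0285, so the true shut tip is about 33.5 mm above the reported TCP. I'll rise to a reading of about 0.050 and push the fin.

```bash
python3 -m inch '[[[0,0,0.025],[0,0,0]],[[0,0,0.05],[0,0,0]],[[0,0,0.05],[0,0,0]],[[0,0,0.005],[0,0,0]],[[0,0,0],[0,0,0]]]'
```

```text
time_s: 13.05
ee_pos: [0.558, -0.0106, 0.0494]
tcp_rot: [3.138, 0.152, 0.001]
force: [0.3, 0.1, 0.2]
width: -0.007
gripper_force: 0.0
```

```bash
python3 -m inch '[[[0.03,0.003,0],[0,0,0]],[[0.04,0.004,0],[0,0,0]],[[0.04,0.004,0],[0,0,0]],[[0.04,0.004,0],[0,0,0]],[[0.04,0.004,0],[0,0,0]]]'
```

```text
time_s: 13.55
ee_pos: [0.5962, -0.0067, 0.049]
tcp_rot: [-3.138, -0.152, 0.001]
force: [-6.7, -0.5, 3.6]
width: -0.005
gripper_force: 3.2
```

```bash
python3 -m inch '[[[0.04,0.004,0],[0,0,0]],[[0.04,0.004,0],[0,0,0]],[[0.04,0.004,0],[0,0,0]],[[0.04,0.004,0],[0,0,0]],[[0.03,0.003,0],[0,0,0]]]'
```

```text
time_s: 14.05
ee_pos: [0.6341, -0.0028, 0.0489]
tcp_rot: [-3.138, -0.152, 0.001]
force: [-5.6, 1.8, -0.3]
width: -0.002
gripper_force: 2.2
```

```bash
python3 -m inch '[[[0.01,0.001,0],[0,0,0]],[[0.01,0.001,0],[0,0,0]],[[0.01,0.001,0],[0,0,0]],[[0,0,0],[0,0,0]],[[0,0,0],[0,0,0]]]'
```

```text
time_s: 14.55
ee_pos: [0.6379, -0.0025, 0.049]
tcp_rot: [-3.138, -0.152, 0.005]
force: [-8.0, -0.3, 2.6]
width: 0.002
gripper_force: 4.3
```

```bash
python3 -m inch '[[[0.01,0.001,0],[0,0,0]],[[0.01,0.001,0],[0,0,0]],[[0.01,0.001,0],[0,0,0]],[[0,0,0],[0,0,0]],[[0,0,0],[0,0,0]]]'
```

```text
time_s: 15.05
ee_pos: [0.6375, -0.0024, 0.0489]
tcp_rot: [-3.138, -0.152, 0.025]
force: [-29.4, -3.7, 21.8]
width: -0.001
gripper_force: 15.2
```

The jaw has reached its end stop. Next I'll back off, rise and move over the block with the gripper open.

```bash
python3 -m inch '[[[-0.06,-0.006,0],[0,0,0]],[[-0.06,-0.006,0.05],[0,0,0]],[[-0.1,-0.01,0.15],[0,0,0]],[[-0.1,-0.01,0.15],[0,0,0]],[[-0.1,-0.01,0.1],[0,0,0]]]' -1; python3 - <<'E'
from h import *
st=observe(); print(st["ee_pos"])
im=viewer.snapshot("wrist"); cw=cam("wrist",st)
for q in ("block_center","jaw_grip"):
    print(q,models.tip_of("wrist",q),proj(cw,d2w([.549,-.0325,.098],[(.01,.02,.037),(.11,.02,.091)])).round(1).tolist())
m=models.silhouettes("wrist","block_center")
for d in m: print(d["bbox"],d["conf"])
print(proj(cw,d2w([.549,-.0325,.098],[(a,b,.062) for a in(-.02,.04) for b in(.003,.037)])).round(1).tolist())
E
```

```text
time_s: 15.55
ee_pos: [0.563, -0.0104, 0.1422]
tcp_rot: [3.137, 0.152, 0.008]
force: [0.0, 0.4, 0.6]
width: 0.848
gripper_force: 0.0
[ 0.56297974 -0.01041463  0.14215729]
block_center [{'centre': [124.9, 189.4], 'conf': 0.94}, {'centre': [322.9, 194.6], 'conf': 0.57}] [[322.1, 196.8], [322.0, 87.3]]
jaw_grip [{'centre': [19.4, 232.9], 'conf': 0.65}, {'centre': [320.0, 85.1], 'conf': 0.58}] [[322.1, 196.8], [322.0, 87.3]]
[299.9, 164.3, 338.0, 235.5] 0.61
[44.7, 145.7, 186.2, 248.4] 0.59
[[339.7, 233.4], [304.7, 233.4], [340.7, 172.5], [303.5, 172.6]]
```

```bash
python3 -m inch '[[[-0.015,0,-0.1],[0,0,0]],[[-0.015,0,-0.1],[0,0,0]],[[0,0,-0.1],[0,0,0]],[[0,0,-0.1],[0,0,0]],[[0,0,-0.1],[0,0,0]]]'; python3 - <<'E'
from h import *
st=observe(); print(st["ee_pos"])
im=viewer.snapshot("wrist"); cv2.imwrite("pics/w7.png",im[:,:,::-1]); cw=cam("wrist",st)
m=models.silhouettes("wrist","block_center")
for d in m: print(d["bbox"],d["conf"])
print(proj(cw,d2w([.549,-.0325,.098],[(a,b,.062) for a in(-.02,.04) for b in(.003,.037)])).round(1).tolist())
E
```

```text
time_s: 16.25
ee_pos: [0.5564, -0.0101, 0.0374]
tcp_rot: [-3.138, -0.152, -0.0]
force: [1.1, 0.1, -0.8]
width: 1.002
gripper_force: 0.0
[ 0.55640796 -0.01014861  0.03736492]
[291.3, 175.2, 348.9, 287.7] 0.89
[0.6, 151.7, 123.2, 314.5] 0.6
[[351.7, 290.7], [296.3, 290.8], [354.7, 196.7], [293.3, 196.8]]
```

View pics/w7.png

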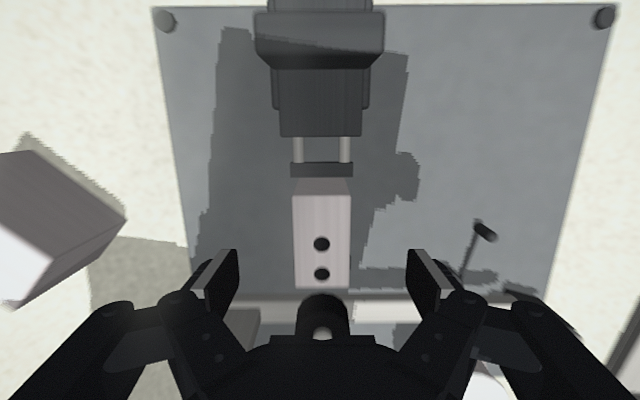

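The jaw is fully open and clear. The block top spans rows 194–288 and columns 292–351, centred between the pads. I'll descend now.

```bash
python3 -m inch '[[[0,0,-0.06],[0,0,0]],[[0,0,-0.06],[0,0,0]],[[0,0,-0.06],[0,0,0]],[[0,0,-0.05],[0,0,0]],[[0,0,-0.01],[0,0,0]]]'
```

```text
time_s: 16.85
ee_pos: [0.5549, -0.0102, -0.0101]
tcp_rot: [-3.138, -0.152, 0.003]
force: [-0.6, -0.2, -0.5]
width: 0.999
gripper_force: 0.0
```

```bash
python3 -m inch '[[[0,0,0],[0,0,0]],[[0,0,0],[0,0,0]],[[0,0,0],[0,0,0]],[[0,0,0],[0,0,0]],[[0,0,0],[0,0,0]]]' 1 60; python3 -m inch '[[[0,0,0],[0,0,0]],[[0,0,0],[0,0,0]],[[0,0,0.02],[0,0,0]],[[0,0,0.04],[0,0,0]],[[0,0,0.04],[0,0,0]]]'
```

```text
time_s: 17.35
ee_pos: [0.5563, -0.0103, -0.0081]
tcp_rot: [3.138, 0.152, 0.002]
force: [-0.1, -0.7, 4.6]
width: 0.392
gripper_force: 60.1
time_s: 17.85
ee_pos: [0.5554, -0.0102, 0.0116]
tcp_rot: [-3.138, -0.152, 0.001]
force: [0.1, 0.3, -2.6]
width: 0.389
gripper_force: 59.7
```

```bash
python3 -m inch '[[[0,0,0.12],[0,0,0]],[[0,0,0.15],[0,0,0]],[[0,0,0.15],[0,0,0]],[[0,0,0.12],[0,0,0]],[[0,0,0.06],[0,0,0]]]'; python3 - <<'E'
from h import *
x=[.549,-.0325,.098]
c=cam("top"); viewer.snapshot("top")
for d in models.silhouettes("top","tray"):
    cs,_=cv2.findContours(d["pixels"].astype(np.uint8),cv2.RETR_EXTERNAL,cv2.CHAIN_APPROX_NONE)
    r=cv2.boxPoints(cv2.minAreaRect(max(cs,key=cv2.contourArea)[:,0,:])); w=np.array([ray(c,p,.012) for p in r]); print(d["conf"],w.mean(0).round(3),np.linalg.norm(w[1]-w[0]),np.linalg.norm(w[2]-w[1]))
for d in models.tip_of("top","tray"): print(d["centre"],d["conf"],ray(c,d["centre"],0))
st=observe(); viewer.snapshot("wrist"); cw=cam("wrist",st)
for d in models.tip_of("wrist","tray"): print("w",d["centre"],d["conf"],ray(cw,d["centre"],0))
E
```

```text
time_s: 18.35
ee_pos: [0.5569, -0.0103, 0.134]
tcp_rot: [3.138, 0.152, 0.006]
force: [0.5, 0.9, -2.3]
width: 0.389
gripper_force: 59.8
0.88 [ 0.465 -0.362  0.012] 0.14151969306925494 0.13746796440618891
0.66 [ 0.216 -0.276  0.012] 0.20779260904709798 0.16521276521720923
[421.5, 323.2] 0.98 [ 0.22479758 -0.25823484  0.        ]
[454.5, 231.0] 0.79 [ 0.47125253 -0.356914    0.        ]
w [597.6, 282.5] 0.7 [ 0.46499165 -0.36170081  0.        ]
```

```bash
python3 -m inch '[[[-0.045,-0.17,0],[0,0,0]],[[-0.045,-0.18,0],[0,0,0]],[[-0.045,-0.18,0],[0,0,0]],[[-0.045,-0.18,0],[0,0,0]],[[-0.045,-0.18,0],[0,0,0]]]';  python3 -m inch '[[[-0.045,-0.18,0],[0,0,0]],[[-0.045,-0.18,0],[0,0,0]],[[-0.045,-0.18,0],[0,0,0]],[[-0.045,-0.18,0],[0,0,0]],[[-0.045,-0.14,0],[0,0,0]]]'; python3 - <<'E'
from h import *
st=observe(); viewer.snapshot("wrist"); cw=cam("wrist",st); print(st["ee_pos"],st["width"],st["gripper_force"])
for d in models.silhouettes("wrist","tray"): print(d["bbox"],d["conf"],ray(cw,d["bbox"][:2],.012).round(3),ray(cw,d["bbox"][2:],.012).round(3))
for d in models.tip_of("wrist","tray"): print("w",d["centre"],d["conf"],ray(cw,d["centre"],0))
E
```

```text
time_s: 19.1
ee_pos: [0.5092, -0.1892, 0.1296]
tcp_rot: [-3.137, -0.152, 0.004]
force: [0.9, -0.1, -1.9]
width: 0.389
gripper_force: 60.2
time_s: 19.6
ee_pos: [0.4644, -0.3617, 0.1294]
tcp_rot: [-3.136, -0.15, 0.003]
force: [0.4, 0.3, -1.4]
width: 0.389
gripper_force: 60.3
[ 0.4644003  -0.36166293  0.1294052 ] 0.38882994382511127 60.267627239227295
[254.3, 108.6, 393.7, 244.2] 0.91 [ 0.537 -0.288  0.012] [ 0.406 -0.449  0.012]
[164.7, 273.6, 284.8, 400.0] 0.88 [ 0.344 -0.189  0.012] [ 0.162 -0.34   0.012]
w [319.7, 182.2] 0.94 [ 0.46704832 -0.35911127  0.        ]
w [229.0, 352.9] 0.58 [ 0.2225731  -0.26015184  0.        ]
```

```bash
python3 -m inch '[[[0,0,-0.14],[0,0,0]],[[0,0,-0.14],[0,0,0]],[[0,0,-0.14],[0,0,0]],[[0,0,-0.14],[0,0,0]],[[0,0,-0.08],[0,0,0]]]'; python3 -m inch '[[[0,0,-0.02],[0,0,0]],[[0,0,-0.015],[0,0,0]],[[0,0,-0.01],[0,0,0]],[[0,0,-0.005],[0,0,0]],[[0,0,0],[0,0,0]]]'
```

```text
time_s: 20.25
ee_pos: [0.4643, -0.3578, 0.0001]
tcp_rot: [-3.134, -0.153, 0.006]
force: [-0.5, 0.5, -1.7]
width: 0.39
gripper_force: 60.3
time_s: 20.75
ee_pos: [0.4662, -0.3606, -0.006]
tcp_rot: [3.137, 0.151, 0.002]
force: [0.2, -0.9, -1.8]
width: 0.39
gripper_force: 60.3
```

```bash
python3 -m inch '[[[0,0,-0.01],[0,0,0]],[[0,0,-0.01],[0,0,0]],[[0,0,-0.01],[0,0,0]],[[0,0,-0.005],[0,0,0]],[[0,0,0],[0,0,0]]]'
```

```text
time_s: 21.25
ee_pos: [0.4656, -0.3601, -0.014]
tcp_rot: [-3.138, -0.152, 0.0]
force: [-0.5, 0.2, -2.6]
width: 0.391
gripper_force: 60.3
```

```bash
python3 -m inch '[[[0,0,-0.005],[0,0,0]],[[0,0,-0.005],[0,0,0]],[[0,0,-0.005],[0,0,0]],[[0,0,0],[0,0,0]],[[0,0,0],[0,0,0]]]'
```

```text
time_s: 21.75
ee_pos: [0.4658, -0.3603, -0.0161]
tcp_rot: [3.138, 0.152, 0.0]
force: [-2.5, 1.0, 6.0]
width: 0.393
gripper_force: 61.2
```

The block has landed in the tray. I'll release and lift.

```bash
python3 -m inch '[[[0,0,0],[0,0,0]],[[0,0,0],[0,0,0]],[[0,0,0],[0,0,0]],[[0,0,0],[0,0,0]],[[0,0,0],[0,0,0]]]' -1; python3 -m inch '[[[0,0,0.05],[0,0,0]],[[0,0,0.1],[0,0,0]],[[0,0,0.2],[0,0,0]],[[0,0,0.2],[0,0,0]],[[0,0,0.15],[0,0,0]]]'; python3 - <<'E'
from h import *
st=observe(); viewer.snapshot("wrist"); cw=cam("wrist",st)
for d in models.tip_of("wrist","block_center"): print("block",d["centre"],d["conf"],ray(cw,d["centre"],.029))
for d in models.tip_of("wrist","tray"): print("tray",d["centre"],d["conf"],ray(cw,d["centre"],0))
x=[.549,-.0325,.098]
for t,P in dict(pre=(-.085,.08,.07),pad=(-.05,.08,.069),contact=(-.067,.08,.069)).items(): print(t,d2w(x,P).round(4))
piv=np.array([-.05,-.07])
for a in (.1,.2,.3,.45,.5,.55,.57):
    r=np.array([[np.cos(a),np.sin(a)],[-np.sin(a),np.cos(a)]])  # clockwise by a
    pc=piv+r@[0,.15]; face=piv+r@[-.006,.15]
    print(a,"pad centre",d2w(x,(*pc,.07)).round(4),"face",d2w(x,(*face,.07)).round(4))
E
```

```text
time_s: 22.25
ee_pos: [0.4657, -0.3602, -0.0168]
tcp_rot: [-3.138, -0.152, 0.0]
force: [-0.5, -0.3, 0.4]
width: 0.998
gripper_force: 0.0
time_s: 22.75
ee_pos: [0.4663, -0.3607, 0.1263]
tcp_rot: [3.136, 0.152, 0.003]
force: [0.2, -0.1, -0.4]
width: 1.001
gripper_force: 0.0
block [321.3, 191.7] 0.91 [ 0.46730459 -0.36051119  0.029     ]
pre [[0.4566 0.0388 0.07  ]]
pad [[0.4914 0.0422 0.069 ]]
contact [[0.4745 0.0406 0.069 ]]
0.1 pad centre [[0.5064 0.0429 0.07  ]] face [[0.5004 0.043  0.07  ]]
0.2 pad centre [[0.5214 0.0422 0.07  ]] face [[0.5154 0.0428 0.07  ]]
0.3 pad centre [[0.5362 0.0399 0.07  ]] face [[0.5303 0.0411 0.07  ]]
0.45 pad centre [[0.5578 0.0337 0.07  ]] face [[0.5522 0.0358 0.07  ]]
0.5 pad centre [[0.5648 0.031  0.07  ]] face [[0.5593 0.0333 0.07  ]]
0.55 pad centre [[0.5716 0.0279 0.07  ]] face [[0.5662 0.0305 0.07  ]]
0.57 pad centre [[0.5743 0.0265 0.07  ]] face [[0.5689 0.0293 0.07  ]]
```

The block is in the tray. Next I'll shut the gripper and fly to the spot before the paddle, after checking where the nearby pulley stands.

```bash
python3 -m inch '[[[0,0.15,0],[0,0,0]],[[0,0.2,0],[0,0,0]],[[0,0.2,0],[0,0,0]],[[0,0.2,0],[0,0,0]],[[0,0.2,0],[0,0,0]]]' 1 40; python3 -m inch '[[[0,0.2,0],[0,0,0]],[[-0.005,0.2,0],[0,0,0]],[[-0.005,0.2,0],[0,0,0]],[[-0.005,0.2,0],[0,0,0]],[[-0.01,0.2,0],[0,0,0]]]'; python3 - <<'E'
from h import *
x=[.549,-.0325,.098]
def w2d(p): c,s=np.cos(x[2]),np.sin(x[2]); d=p[:2]-np.array(x[:2]); return np.round([c*d[0]+s*d[1],-s*d[0]+c*d[1]],3)
c=cam("top"); print("pulley",w2d(ray(c,(304,250),.073)))
c1=cam("wrist",dict(ee_pos=np.array([.5545,-.0111,.2516]),tcp_rot=np.array([3.138,.151,.001]))); print("pulley w1",w2d(ray(c1,(263,258),.073)))
st=observe(); viewer.snapshot("wrist"); cw=cam("wrist",st)
for d in models.tip_of("wrist","paddle"): print(d["centre"],d["conf"],w2d(ray(cw,d["centre"],.069)))
print("here",w2d(st["ee_pos"]))
E
```

```text
time_s: 23.4
ee_pos: [0.4645, -0.1684, 0.1223]
tcp_rot: [-3.137, -0.151, 0.003]
force: [0.8, -0.3, 0.5]
width: 0.143
gripper_force: 0.0
time_s: 23.9
ee_pos: [0.4596, 0.0313, 0.1224]
tcp_rot: [-3.138, -0.151, 0.003]
force: [0.7, -0.1, -0.1]
width: 0.004
gripper_force: 0.0
pulley [-0.127  0.1  ]
pulley w1 [-0.108  0.102]
[314.9, 167.4] 0.87 [-0.05   0.078]
here [-0.083  0.072]
```

```bash
python3 -m inch '[[[0.015,0.01,-0.06],[0,0,0]],[[0.018,0.01,-0.06],[0,0,0]],[[0,0,-0.06],[0,0,0]],[[0,0,-0.06],[0,0,0]],[[0,0,-0.04],[0,0,0]]]'
```

```text
time_s: 24.5
ee_pos: [0.4664, 0.033, 0.0655]
tcp_rot: [3.138, 0.15, -0.004]
force: [0.2, -0.3, 0.3]
width: 0.0
gripper_force: 0.0
```

```bash
python3 -m inch '[[[0,0,-0.04],[0,0,0]],[[0,0,-0.04],[0,0,0]],[[0,0,-0.02],[0,0,0]],[[0,0,0],[0,0,0]],[[0,0,0],[0,0,0]]]'
```

```text
time_s: 25.0
ee_pos: [0.4675, 0.0338, 0.0474]
tcp_rot: [-3.138, -0.152, -0.001]
force: [-0.2, -0.1, 1.2]
width: -0.0
gripper_force: 0.0
```

```bash
python3 -m inch '[[[-0.005,0.01,-0.04],[0,0,0]],[[0,0.01,-0.04],[0,0,0]],[[0,0,-0.03],[0,0,0]],[[0,0,-0.01],[0,0,0]],[[0,0,0],[0,0,0]]]'
```

```text
time_s: 25.5
ee_pos: [0.466, 0.0378, 0.0227]
tcp_rot: [3.138, 0.152, -0.002]
force: [-0.9, 0.3, 0.7]
width: 0.002
gripper_force: 0.0
```

```bash
python3 -m inch '[[[0.031,0.006,0],[0,0,-0.0095]],[[0.031,0.006,0],[0,0,-0.0095]],[[0.031,0.006,0],[0,0,-0.0095]],[[0.031,0.006,0],[0,0,-0.0095]],[[0.031,0.006,0],[0,0,-0.0095]]]'
```

```text
time_s: 26.0
ee_pos: [0.4951, 0.0432, 0.0228]
tcp_rot: [3.14, -0.084, -0.007]
force: [-6.7, -3.7, 0.6]
width: -0.004
gripper_force: 2.7
```

```bash
python3 -m inch '[[[0.025,0.002,0],[0,0,-0.0095]],[[0.025,0.001,0],[0,0,-0.0095]],[[0.025,0,0],[0,0,-0.0095]],[[0.025,-0.001,0],[0,0,-0.0095]],[[0.025,-0.002,0],[0,0,-0.0095]]]'
```

```text
time_s: 26.5
ee_pos: [0.5179, 0.0433, 0.0224]
tcp_rot: [3.124, -0.318, -0.013]
force: [-9.5, -2.5, 1.3]
width: 0.003
gripper_force: 4.4
```

```bash
python3 -m inch '[[[0.023,-0.002,0],[0,0,-0.0095]],[[0.023,-0.003,0],[0,0,-0.0095]],[[0.023,-0.004,0],[0,0,-0.0095]],[[0.023,-0.005,0],[0,0,-0.0095]],[[0.023,-0.005,0],[0,0,-0.0095]]]'
```

```text
time_s: 27.0
ee_pos: [0.5413, 0.0394, 0.0224]
tcp_rot: [3.091, -0.55, -0.012]
force: [-10.1, -1.6, 3.5]
width: 0.003
gripper_force: 4.2
```

```bash
python3 -m inch '[[[0.016,-0.004,0],[0,0,-0.007]],[[0.016,-0.004,0],[0,0,-0.007]],[[0.016,-0.004,0],[0,0,-0.007]],[[0.016,-0.005,0],[0,0,-0.007]],[[0.012,-0.005,0],[0,0,-0.007]]]'; python3 - <<'E'
from h import *
x=[.549,-.0325,.098]
def w2d(p): c,s=np.cos(x[2]),np.sin(x[2]); d=p[:2]-np.array(x[:2]); return np.array([c*d[0]+s*d[1],-s*d[0]+c*d[1]])
for cn in ("top","scene","wrist"):
    st=observe(); viewer.snapshot(cn); c=cam(cn,st)
    for d in models.tip_of(cn,"paddle")[:2]:
        p=w2d(ray(c,d["centre"],.069))-[-.05,-.07]; print(cn,d["conf"],p.round(3),"angle",np.arctan2(p[0],p[1]),"r",np.hypot(*p))
st=observe(); p=w2d(st["ee_pos"])-[-.05,-.07]; r=np.hypot(*p); print("tcp r",r,"a from contact",np.arctan2(p[0],p[1])+np.arcsin(.017/r),st["force"])
for q in ("jaw_grip","block_center"):
    for d in models.tip_of("top",q): print(q,d["conf"],ray(cam("top"),d["centre"],.091 if q[0]=="j" else .029), w2d(ray(cam("top"),d["centre"],.091)))
E
```

```text
time_s: 27.5
ee_pos: [0.5561, 0.0353, 0.0223]
tcp_rot: [3.056, -0.719, -0.013]
force: [-9.9, 0.9, 3.0]
width: 0.002
gripper_force: 4.6
wrist 0.86 [0.079 0.127] angle 0.5594300739251096 r 0.14947577524438552
tcp r 0.1508880446045203 a from contact 0.5480625822478976 [-10.38179059   0.14322626   3.66400669]
block_center 0.91 [0.80013189 0.05371104 0.029     ] [0.23297903 0.06153073]
block_center 0.64 [ 0.47238124 -0.36247539  0.029     ] [-0.11188339 -0.29763967]
block_center 0.62 [0.54371646 0.19362845 0.029     ] [0.00598854 0.21599507]
block_center 0.23 [ 0.50482861 -0.09651393  0.029     ] [-0.05707165 -0.0518359 ]
```

```bash
python3 -m inch '[[[0.007,-0.002,0],[0,0,-0.003]],[[0.007,-0.003,0],[0,0,-0.003]],[[0,0,0],[0,0,0]],[[0,0,0],[0,0,0]],[[0,0,0],[0,0,0]]]'; python3 - <<'E'
from h import *
x=[.549,-.0325,.098]
def w2d(p): c,s=np.cos(x[2]),np.sin(x[2]); d=p[:2]-np.array(x[:2]); return np.array([c*d[0]+s*d[1],-s*d[0]+c*d[1]])
st=observe(); p=w2d(st["ee_pos"])-[-.05,-.07]; r=np.hypot(*p); print("a",np.arctan2(p[0],p[1])+np.arcsin(.017/r))
for cn in ("scene","wrist"):
    st=observe(); viewer.snapshot(cn); c=cam(cn,st)
    for d in models.tip_of(cn,"jaw_grip")[:2]: print(cn,"jaw",d["conf"],w2d(ray(c,d["centre"],.091)))
    for d in models.tip_of(cn,"paddle")[:1]:
        p=w2d(ray(c,d["centre"],.069))-[-.05,-.07]; print(cn,d["conf"],"angle",np.arctan2(p[0],p[1]))
E
```

```text
time_s: 28.4
ee_pos: [0.5586, 0.0344, 0.0222]
tcp_rot: [3.049, -0.746, -0.013]
force: [-11.1, -0.1, 3.1]
width: -0.0
gripper_force: 4.6
a 0.5667221994809316
scene jaw 0.66 [0.11708564 0.02206294]
scene 0.71 angle 0.6461879464363257
wrist jaw 0.58 [0.11013167 0.02144354]
wrist 0.83 angle 0.5841053685875999
```

```bash
python3 -c "from rig import sign_off; print(sign_off())"
```

```text
the job is handed in; nothing more can be done
None
```

I handed the job in at about 28 s, with the jaw pushed to its open stop, the block in the smaller tray, and the paddle held at about 0.57 rad (past the click, end stop 0.60); no verdict came back. While measuring a fingertip offset I pressed the shut fingers onto the block top with about 50 N.

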